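Run a fingertip round the clutch's floating ring

TASK

Check that the clutch's floating C-shaped ring is smooth and springs freely: with the closed fingertips start at the hole at the lug end, press the ring lightly down a few millimetres into its springs, and run round its top face over all seven holes to the hole at the other end in one stroke, without lifting off and without pushing the ring down to its stops. Then lift off so that it springs back up, and leave the clutch and everything round it where they are; nothing is picked up.

Things in the scene. Friction and masses are not known exactly. Their poses are not given: they have to be found in the camera images.
- clutch: loose heavy clutch (about 3 kg) standing on the table: round dark cast-iron housing 244 mm across with a 13 mm thick flange and a central hub 35 mm high, carrying the floating ring on seven spring plungers. Origin at the centre of its underside, z up; the ring's arc is centred on this axis, its middle (hole 4) lies along +x of this body and its open side faces -x
- ring (a joint): how far the C-shaped steel ring is pressed down, in m: 0 at rest (top face 50 mm above the table), 0.012 on its stops (pressing past 0.0105 counts as down to its stops). It stays level and moves only straight down; it starts to move at about 2 N and then takes 0.5 N more per mm. It counts as touched all along if kept at least 1 mm down
- ring_axis (a point): centre of the ring's arc, level with its face at rest (50 mm above the table). The ring is a flat steel C, a little over a half circle, 26 mm wide, 10 mm thick, mid-line radius 85 mm; its face is level and nothing on the clutch stands higher
- hole1 (a point): hole 1 of 7, a 9 mm dark drilled hole on the mid-line of the ring's top face, at the lug end: the end with a 24 mm wide square tab sticking out about 30 mm from the ring's outer edge, flush with the face. The point is at the face, in the hole's centre; it goes down with the ring. Neighbours are 44 mm apart. Pass within about 15 mm of it
- hole2 (a point): hole 2 of 7, a 9 mm dark drilled hole on the mid-line of the ring's top face, next along the ring, 30 degrees clockwise from hole 1 seen from above. The point is at the face, in the hole's centre; it goes down with the ring. Neighbours are 44 mm apart. Pass within about 15 mm of it
- hole3 (a point): hole 3 of 7, a 9 mm dark drilled hole on the mid-line of the ring's top face, next along the ring, 30 degrees clockwise from hole 2 seen from above. The point is at the face, in the hole's centre; it goes down with the ring. Neighbours are 44 mm apart. Pass within about 15 mm of it
- hole4 (a point): hole 4 of 7, a 9 mm dark drilled hole on the mid-line of the ring's top face, next along the ring, 30 degrees clockwise from hole 3 seen from above. The point is at the face, in the hole's centre; it goes down with the ring. Neighbours are 44 mm apart. Pass within about 15 mm of it
- hole5 (a point): hole 5 of 7, a 9 mm dark drilled hole on the mid-line of the ring's top face, next along the ring, 30 degrees clockwise from hole 4 seen from above. The point is at the face, in the hole's centre; it goes down with the ring. Neighbours are 44 mm apart. Pass within about 15 mm of it
- hole6 (a point): hole 6 of 7, a 9 mm dark drilled hole on the mid-line of the ring's top face, next along the ring, 30 degrees clockwise from hole 5 seen from above. The point is at the face, in the hole's centre; it goes down with the ring. Neighbours are 44 mm apart. Pass within about 15 mm of it
- hole7 (a point): hole 7 of 7, a 9 mm dark drilled hole on the mid-line of the ring's top face, next along the ring, 30 degrees clockwise from hole 6 seen from above; the last, at the plain end. The point is at the face, in the hole's centre; it goes down with the ring. Neighbours are 44 mm apart. Pass within about 15 mm of it
- bearing: bystander: dark steel bearing ring 48 mm across, 11 mm high, lying on the clutch's hub, lower than the ring's face. Origin at the centre of its underside; must stay within 20 mm
- bush: bystander: brass bush 22 mm across, 12 mm high, on the housing's flange near the open side of the ring. Origin at the centre of its underside; must stay within 20 mm
- piston: bystander: aluminium piston 62 mm across, 52 mm high, on the table close to the clutch's open side. Origin at the centre of its underside; must stay within 20 mm
- spacer: bystander: dark steel spacer ring 42 mm across, 18 mm high, on the table close beyond the middle of the arc. Origin at the centre of its underside; must stay within 20 mm
- spanner: bystander: spanner lying flat on the table to the left. Must stay within 20 mm
- sleeve: bystander: dark steel sleeve (short open tube) 86 mm across, 75 mm high, standing at the right. Origin at the centre of its underside; must stay within 20 mm

How it is judged:
On the way, in this order (a step that is already met when the one before it is completed fails the run):
1. the fingertips press the ring down at least 1 mm, over hole 1 (horizontal distance between the grasp point and hole1 below 0.015 m and value of joint ring above 0.001 m and contact force between the fingers and clutch above 0.3 N), for 0.05 s.
2. the fingertips press the ring down at least 1 mm, over hole 2 (horizontal distance between the grasp point and hole2 below 0.015 m and value of joint ring above 0.001 m and contact force between the fingers and clutch above 0.3 N), for 0.05 s.
3. the fingertips press the ring down at least 1 mm, over hole 3 (horizontal distance between the grasp point and hole3 below 0.015 m and value of joint ring above 0.001 m and contact force between the fingers and clutch above 0.3 N), for 0.05 s.
4. the fingertips press the ring down at least 1 mm, over hole 4 (horizontal distance between the grasp point and hole4 below 0.015 m and value of joint ring above 0.001 m and contact force between the fingers and clutch above 0.3 N), for 0.05 s.
5. the fingertips press the ring down at least 1 mm, over hole 5 (horizontal distance between the grasp point and hole5 below 0.015 m and value of joint ring above 0.001 m and contact force between the fingers and clutch above 0.3 N), for 0.05 s.
6. the fingertips press the ring down at least 1 mm, over hole 6 (horizontal distance between the grasp point and hole6 below 0.015 m and value of joint ring above 0.001 m and contact force between the fingers and clutch above 0.3 N), for 0.05 s.
7. the fingertips press the ring down at least 1 mm, over hole 7 (horizontal distance between the grasp point and hole7 below 0.015 m and value of joint ring above 0.001 m and contact force between the fingers and clutch above 0.3 N), for 0.05 s.
At the end, for the whole second after the job is handed in: The ring has been traced from hole 1 to hole 7 and is back up (within 1 mm of rest); the clutch stands still, within 10 mm of where it was, and every bystander is within 20 mm of where it was (value of joint ring below 0.001 m and distance of clutch from where it was at the start of the episode below 0.01 m and angle between clutch's own z axis and vertical below 0.05 rad and linear speed of clutch below 0.02 m/s and distance of each of bearing, bush, piston, spacer, spanner, sleeve from where it was at the start of the episode below 0.02 m); the robot touches nothing.
It fails at once if the ring is pressed down to its stops (more than 10.5 mm) (value of joint ring above 0.0105 m).
It fails at once if the fingertips lift off part-way: they are low over the ring between two holes without pressing it down (height (world z) of the grasp point below 0.13 m and value of joint ring below 0.0003 m and ((horizontal distance between the grasp point and hole1 below 0.028 m and horizontal distance between the grasp point and hole2 below 0.028 m) or (horizontal distance between the grasp point and hole2 below 0.028 m and horizontal distance between the grasp point and hole3 below 0.028 m) or (horizontal distance between the grasp point and hole3 below 0.028 m and horizontal distance between the grasp point and hole4 below 0.028 m) or (horizontal distance between the grasp point and hole4 below 0.028 m and horizontal distance between the grasp point and hole5 below 0.028 m) or (horizontal distance between the grasp point and hole5 below 0.028 m and horizontal distance between the grasp point and hole6 below 0.028 m) or (horizontal distance between the grasp point and hole6 below 0.028 m and horizontal distance between the grasp point and hole7 below 0.028 m))).
It fails at once if the clutch is shoved or lifted (more than 10 mm) (distance of clutch from where it was at the start of the episode above 0.01 m).
It fails at once if a bystander is moved or lifted (more than 20 mm) (distance of any of bearing, bush, piston, spacer, spanner, sleeve from where it was at the start of the episode above 0.02 m).
It also fails if it takes over 48 s, if anything falls off the work surface, if the arm or the gripper's body presses on something with over 40 N, if the wrist force passes 120 N, or if a joint passes its speed limit or range.

ROBOT

A 6-joint arm with a two-finger parallel gripper is mounted at the origin on the work surface. World frame = base frame: x ahead of the robot, y to its left, z up, the work surface at z = 0. Lengths are in m, angles in rad, forces in N, time in s.
With the tool pointing down it reaches from about 0.325 to 0.9 m from the base axis. Payload 3.5 kg.
Tool frame: the origin (TCP) lies at the very end of the fingers, on their centre line; the grasp point (between the pads) lies 19 mm behind it; z points along the fingers, y is the direction in which the jaws open and shut (so a half turn about z gives the same grasp; the last joint's range is limited). The gripper opens to 85 mm and grips with 20 to 120 N. Pads are 22 mm wide; open, the fingers measure 114 mm over their backs; the gripper's body (76 mm by 85 mm) begins 54 mm behind the grasp point. The pads swing forward as they close: fully open they stand 13 mm farther back than shut.
Start: joints at [1.084, 0.276, -0.026, 1.268, 0, 1.467], TCP at [0.234, 0.58, 0.205] pointing down, gripper open.
Joint ranges: [-3.12, 3.12], [-0.85, 1.88], [-1.08, 1.24], [-1.95, 2.15], [-1.57, 1.53], [-3.14, 3.14]. Speed limits (rad/s): [2.57, 2.57, 3.14, 3.14, 3.14, 3.14].

INTERFACE

Orientations are given as a rotation vector (axis times angle).
In Python, from cell import move_to, movel, movej, open_gripper, close, hold, inverse_kinematics, sense, get_image, IKError, close_job gives the robot as it stands. Calls block until the motion is done:
- move_to(position, orientation): joint-space move of the TCP to a pose.
- movel(position, v=0.15, attitude=None, f_stop=None): straight line of the TCP; attitude=None keeps the orientation; v is the mean speed in m/s. With f_stop (N) it stops when the force on the tool has changed by that much, and returns True; else False.
- movej(angles): joint-space move.
- open_gripper() and close(f_grip=None): open the fingers fully, or close them until they stop; f_grip is the grip in N (None keeps the last).
- hold(seconds).
- inverse_kinematics(position, orientation): joint angles nearest the present ones, or None.
- sense(): the state.
- get_image(name): name is "side" or "top" or "wrist"; returns a dict with "pixels" (400x640x3 uint8, red, green, blue), "depth" (400x640 float32, m along the optical axis (not along the pixel's ray), 0 where there is no reading), "camera_matrix" (3x3 intrinsics, pixels), "distortion" ([k1, k2, p1, p2, k3] as OpenCV has them; the pictures are not rectified), "R" (3x3) and "t" (3): a world point X has camera coordinates R X + t. Camera axes: x right, y down, z forward; pixel columns grow to the right and rows downward; lengths in m; the calibration is good to about 2 mm. A picture is of the moment at which its call begins.
A pose or a line that the arm cannot do raises IKError and nothing moves.
- close_job(): hands the job in, once; it reports no verdict.
The state is a dict: "clock": time; "qpos": joint angles; "joint_vel": joint speeds; "tau": joint torques, N m; "eef_pos": TCP position; "tool_rot": TCP orientation; "force": force on the tool from outside, world axes, zero at the start; "torque": the same for the moment, N m; "finger_gap": finger opening in m.
Only numpy, scipy, OpenCV 4.12 (cv2) and the standard library are available. Lean on these libraries where they do the work, as an engineer would, in place of code of your own. Each camera call takes 0.05 s, during which the arm holds its last target. There are 200 camera calls.

## Working session

There is one attempt and no reset: what is moved stays moved. The work goes in short steps, each a Python script; the robot and the scene stay as the last script left them, time stands still between calls to the robot, and variables do not carry over. Pictures are saved under pics/ and viewed, about 8 in all and at most 12, crops included, and the job is handed in when it is done.

```bash
mkdir -p pics; ls; python3 - <<'E'
from cell import *
import cv2,numpy as np,pickle
d={}
for n in("top","side"):
    d[n]=get_image(n); cv2.imwrite(f"pics/{n}1.png",d[n]["pixels"][:,:,::-1])
    print(n,d[n]["camera_matrix"].tolist(),d[n]["distortion"],(-d[n]["R"].T@d[n]["t"]))
pickle.dump(d,open("d.pkl","wb")); s=sense();print(s["clock"],s["tool_rot"],s["force"],s["finger_gap"])
E
```

```text
pics
top [[454.96237959347184, 0.0, 314.0050499626436], [0.0, 454.96237959347184, 200.3828248191952], [0.0, 0.0, 1.0]] [-0.09064591  0.          0.          0.          0.        ] [0.398423   0.02408182 1.30718658]
side [[450.39678603766396, 0.0, 316.58720226997565], [0.0, 450.39678603766396, 205.60573476520338], [0.0, 0.0, 1.0]] [0.02904779 0.         0.         0.         0.        ] [ 0.43705339 -1.00012309  0.68652655]
0.1 [-5.99096822e-01 -3.08333291e+00  3.06303302e-03] [ 0.08977953  0.41797221 -0.83432667] 0.08505005285185027
```

View pics/top1.png

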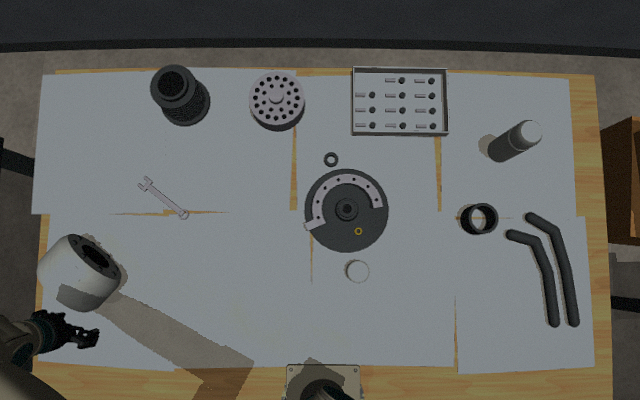

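The top view shows the clutch at about (346,210), the lug at (307,226) and the spacer at (331,159). The bush is at (358,231), the piston at (357,271) and the sleeve at (478,219). Next I'll measure the ring.

```bash
cat > h.py <<'E'
import numpy as np,cv2
def ray(im,uv,z):
    n=cv2.undistortPoints(np.float64(uv).reshape(-1,1,2),im["camera_matrix"],np.float64(im["distortion"])).reshape(-1,2)
    d=np.c_[n,np.ones(len(n))]@im["R"]; c=-im["R"].T@im["t"]
    return c+d*((z-c[2])/d[:,2])[:,None]
def proj(im,P):
    return cv2.projectPoints(np.float64(P).reshape(-1,1,3),cv2.Rodrigues(im["R"])[0],im["t"],im["camera_matrix"],np.float64(im["distortion"]))[0].reshape(-1,2)
def fitc(P):
    A=np.c_[2*P[:,:2],np.ones(len(P))];s=np.linalg.lstsq(A,(P[:,:2]**2).sum(1),rcond=None)[0]
    r=np.sqrt(s[2]+s[0]**2+s[1]**2); return s[:2],r,np.std(np.hypot(*(P[:,:2]-s[:2]).T)-r)
E
python3 - <<'E'
import pickle
from h import *
d=pickle.load(open("d.pkl","rb"));im=d["top"];px=im["pixels"]
x0,y0,x1,y1=290,145,402,262
g=cv2.cvtColor(px,cv2.COLOR_RGB2GRAY)
m=np.zeros_like(g)
m[165:250,300:392]=255*(g[165:250,300:392]>95)
# keep within 113mm of approx centre
c=ray(im,[[346,210]],.05)[0]
vv,uu=np.mgrid[165:250,300:392]
uv=np.c_[uu.ravel(),vv.ravel()];P=ray(im,uv,.05)
r=np.hypot(*(P-c)[:,:2].T);sel=(g[uv[:,1],uv[:,0]]>110)&(r<.108)&(r>.06)
print("c0",c,sel.sum())
b=cv2.resize(px[y0:y1,x0:x1],None,fx=5,fy=5,interpolation=cv2.INTER_CUBIC)
cv2.imwrite("pics/crop1.png",np.clip(b[:,:,::-1]*1.3,0,255).astype(np.uint8))
# depth world z on ring
for u,v in [(340,178),(315,205),(377,198),(346,209),(310,225)]:
    z=im["depth"][v,u];n=cv2.undistortPoints(np.float64([[[u,v]]]),im["camera_matrix"],im["distortion"])[0,0]
    print((u,v),im["R"].T@(np.array([n[0]*z,n[1]*z,z])-im["t"]),g[v,u])
s=d["side"]["pixels"];uvp=proj(d["side"],c)[0];print(uvp)
u,v=uvp.astype(int);cv2.imwrite("pics/side_crop1.png",cv2.resize(s[v-50:v+50,u-75:u+75,::-1],None,fx=5,fy=5,interpolation=cv2.INTER_CUBIC))
E
```

```text
c0 [ 0.53239095 -0.0606892   0.05      ] 898
(340, 178) [ 0.62236149 -0.04377056  0.05051196] 129
(315, 205) [0.54590965 0.02559314 0.04714124] 124
(377, 198) [ 0.56768639 -0.1481404   0.04378017] 81
(346, 209) [ 0.53712575 -0.06188859  0.03216867] 27
(310, 225) [0.48956723 0.03887607 0.05213163] 133
[312.19136553 222.62016799]
```

View pics/crop1.png

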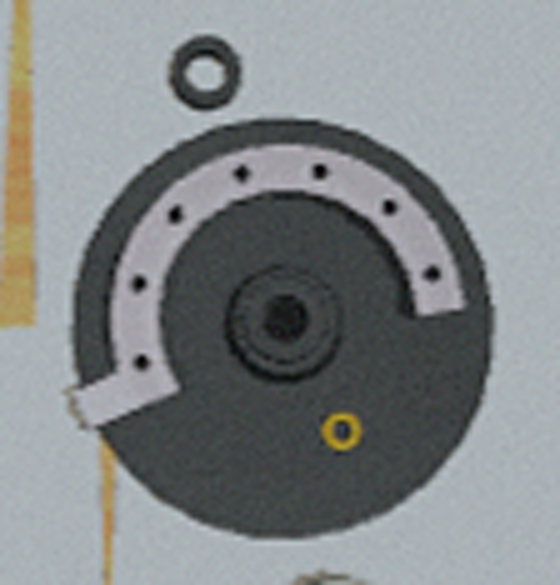

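View pics/side_crop1.png

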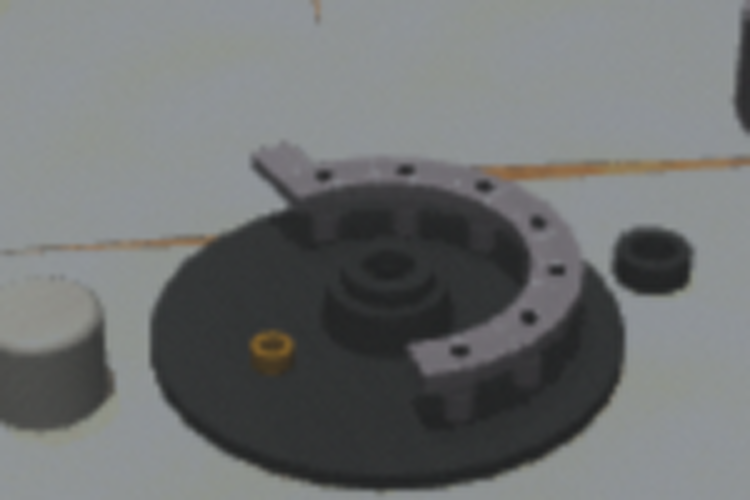

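The crop shows the lug at lower left. Holes 1 to 7 run clockwise from crop (142,362) to (432,273), and in the side crop from (325,175) to (460,350). I'll refine the hole centroids in both views and triangulate them.

```bash
python3 - <<'E'
import pickle
from h import *
d=pickle.load(open("d.pkl","rb"))
T=np.array([(142,362),(139,284),(176,214),(241,173),(320,171),(390,207),(432,273)])/5+[290,145]-.4
S=np.array([(325,175),(405,170),(485,186),(539,222),(557,270),(529,317),(460,350)])/5+[312-75,222-50]-.4
def ref(im,uv):
    g=cv2.cvtColor(im["pixels"],cv2.COLOR_RGB2GRAY).astype(float);o=[]
    for u,v in uv:
        a,b=int(round(u)),int(round(v));k=2;w=g[b-k:b+k+1,a-k:a+k+1];w=np.clip(np.percentile(w,70)-w-15,0,None)
        yy,xx=np.mgrid[b-k:b+k+1,a-k:a+k+1];o.append(((w*xx).sum()/w.sum(),(w*yy).sum()/w.sum()))
    return np.array(o)
tt=ref(d["top"],T);ss=ref(d["side"],S)
print(np.abs(tt-T).max(),np.abs(ss-S).max())
ang=np.radians(90-30*np.arange(7));M=.085*np.c_[np.cos(ang),np.sin(ang)]
def rigid(P):
    a=P[:,0]+1j*P[:,1];b=M[:,0]+1j*M[:,1];k=((a-a.mean())*(b-b.mean()).conj()).sum();th=np.angle(k);c=a.mean()-np.exp(1j*th)*b.mean()
    return c,th,np.abs(k)/(abs(b-b.mean())**2).sum(),np.abs(c+np.exp(1j*th)*b-a).max()
for n,uv in(("top",tt),("side",ss)):
    P=ray(d[n],uv,.05);print(n,fitc(P),rigid(P))
Pm=lambda im:im["camera_matrix"]@np.c_[im["R"],im["t"]]
un=lambda im,uv:cv2.undistortPoints(uv.reshape(-1,1,2),im["camera_matrix"],im["distortion"],P=im["camera_matrix"]).reshape(-1,2).T
X=cv2.triangulatePoints(Pm(d["top"]),Pm(d["side"]),un(d["top"],tt),un(d["side"],ss));X=(X[:3]/X[3]).T
print(X.round(4));print(rigid(X))
E
```

```text
0.18762315270942054 0.3419689119171494
top (array([ 0.53781933, -0.06347102]), np.float64(0.08483489225190295), np.float64(0.00013135367576478648)) (np.complex128(0.5377048386209237-0.0635000836106529j), np.float64(0.306364923743189), np.float64(0.9983171252700502), np.float64(0.00032221144176034313))
side (array([ 0.53657868, -0.06390768]), np.float64(0.085333915866996), np.float64(0.00048645388333347036)) (np.complex128(0.5369425021370751-0.06385529891243595j), np.float64(0.3083149013144548), np.float64(1.0022805013049014), np.float64(0.0008599912026130756))
[[ 0.5114  0.0174  0.0504]
 [ 0.5556  0.0193  0.0496]
 [ 0.5948 -0.0008  0.0502]
 [ 0.6183 -0.0378  0.0498]
 [ 0.6204 -0.0818  0.0496]
 [ 0.6002 -0.1208  0.0498]
 [ 0.5632 -0.1444  0.0496]]
(np.complex128(0.5373776864193675-0.06358426324412625j), np.float64(0.3083682001355071), np.float64(0.9993991279709057), np.float64(0.00021948984319277736))
```

Both views agree to within 1 mm: radius 85 mm, face height 50 mm, centre (0.5374, -0.0636), yaw 0.308. Now I'll close the gripper, go above hole 1 and check from near.

```bash
cat >> h.py <<'E'
C=np.array([.5374,-.0636]);TH=.3083
def arc(deg): # deg clockwise from hole 1
    a=np.pi/2+TH-np.radians(deg);return C+.085*np.array([np.cos(a),np.sin(a)])
E
python3 - <<'E'
from cell import *
from h import *
close(20)
R=sense()["tool_rot"]
H=np.array([arc(30*i) for i in range(7)]);print(H.round(4).tolist())
for p in H:
    q=inverse_kinematics([*p,.045],R);print(None if q is None else np.round(q,2))
move_to([*H[0],.16],R);hold(.3)
s=sense();print(s["clock"],s["eef_pos"],s["tool_rot"],s["finger_gap"],s["qpos"])
print([sense()["force"].round(2) for _ in range(3)])
d={n:get_image(n) for n in("wrist","side")}
cv2.imwrite("pics/wrist2.png",d["wrist"]["pixels"][:,:,::-1])
w=d["wrist"];P=np.c_[H,np.full(7,.05)];print(proj(w,P).round(0).tolist())
cv2.imwrite("pics/side2.png",d["side"]["pixels"][90:290,180:480,::-1].repeat(2,0).repeat(2,1))
E
```

```text
[[0.5116, 0.0174], [0.5556, 0.0194], [0.5946, -0.0008], [0.6184, -0.0378], [0.6204, -0.0818], [0.6002, -0.1208], [0.5632, -0.1446]]
[-0.09  0.22 -0.47  0.88  0.    0.29]
[-0.08  0.29 -0.37  0.91  0.    0.3 ]
[-0.11  0.35 -0.29  0.93  0.    0.27]
[-0.17  0.39 -0.23  0.95  0.    0.22]
[-0.23  0.4  -0.21  0.96  0.    0.15]
[-0.3   0.38 -0.25  0.95  0.    0.08]
[-0.36  0.33 -0.32  0.92  0.    0.02]
3.4083 [0.51167858 0.01779058 0.16000738] [5.97954393e-01 3.08409533e+00 1.47154658e-04] 2.9650259076622598e-05 [-9.16142944e-02  1.06355151e-01 -3.32964531e-01  1.13140222e+00
  8.66939112e-05  2.91400111e-01]
[array([-0.19,  0.27,  0.98]), array([-0.19,  0.27,  0.98]), array([-0.19,  0.27,  0.98])]
[[321.0, 184.0], [339.0, 223.0], [335.0, 262.0], [311.0, 291.0], [275.0, 305.0], [235.0, 301.0], [200.0, 281.0]]
```

View pics/wrist2.png

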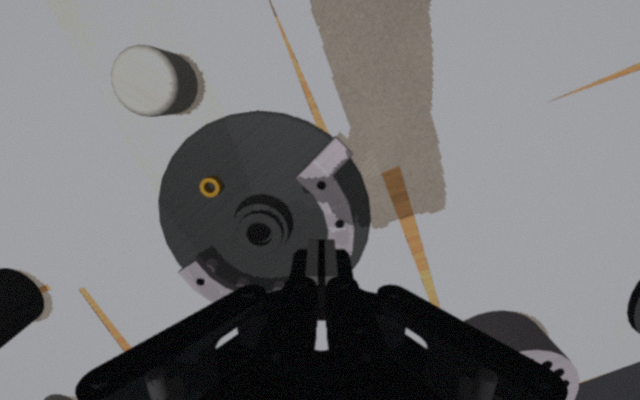

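View pics/side2.png

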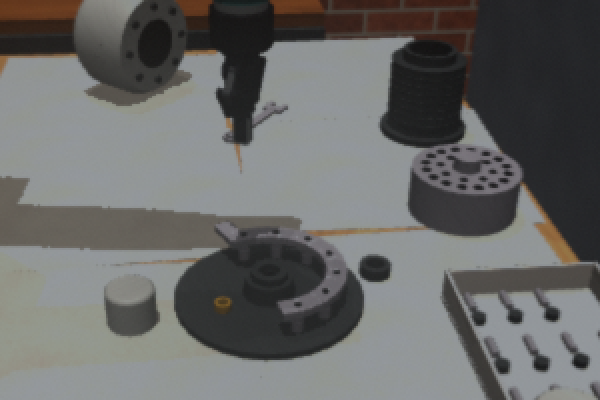

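The wrist view shows holes 1, 2 and 7 at (321,185), (340,224) and (200,282). Those match the predicted (321,184), (339,223) and (200,281), so the positions are confirmed. Fingers are closed. Now I'll descend over hole 1, watching the force.

```bash
python3 - <<'E'
from cell import *
from h import *
p=arc(0)
movel([*p,.058],v=.08);hold(.3)
f0=sense()["force"].copy();print("f0",f0.round(2));np.save("f0.npy",f0)
for z in np.arange(.053,.0445,-.001):
    movel([*p,z],v=.01);hold(.1);s=sense();f=s["force"]-f0
    print(round(z,4),s["eef_pos"].round(4),f.round(2))
    if f[2]>4.2:break
print(sense()["clock"])
E
```

```text
f0 [-0.78  0.85  0.07]
0.053 [0.5116 0.0174 0.053 ] [ 0.95 -1.25  0.35]
0.052 [0.5116 0.0174 0.052 ] [ 0.12 -0.23 -0.11]
0.051 [0.5116 0.0174 0.051 ] [ 2.06 -0.53 -0.37]
0.05 [0.5116 0.0174 0.05  ] [ 1.75 -0.9  -0.02]
0.049 [0.5116 0.0174 0.049 ] [ 0.66 -0.62 -0.79]
0.048 [0.5116 0.0174 0.048 ] [ 0.99 -1.3   0.14]
0.047 [0.5116 0.0174 0.0469] [ 0.46 -0.91  0.05]
0.046 [0.5116 0.0174 0.046 ] [ 1.64 -0.26  0.17]
0.045 [0.5116 0.0174 0.045 ] [ 0.14 -1.73 -0.34]
8.7833
```

There's no force at 45 mm, although the face should be at 50 mm. I'll look before going further.

```bash
python3 - <<'E'
from cell import *
from h import *
import pickle
d={n:get_image(n) for n in("side","wrist")};pickle.dump(d,open("d3.pkl","wb"))
p=proj(d["side"],[*arc(0),.05])[0].astype(int);print(p, sense()["tau"].round(2), sense()["finger_gap"])
a=cv2.resize(d["side"]["pixels"][p[1]-40:p[1]+35,p[0]-45:p[0]+70,::-1],None,fx=6,fy=6,interpolation=cv2.INTER_CUBIC)
cv2.imwrite("pics/s3.png",np.clip(a*1.6,0,255).astype(np.uint8))
o=pickle.load(open("d.pkl","rb"))["side"]
# ring height check far from hand: depth at holes 4..7 neighbourhood, before/after
for k in(75,105,135,165,185):
    u,v=proj(o,[*arc(k),.05])[0].round().astype(int)
    print(k,[np.median(x["depth"][v-1:v+2,u-1:u+2]) for x in(o,d["side"])])
E
```

```text
[301 206] [  0.   -36.3   24.26   0.    -0.     0.  ] -0.00015227507467737274
75 [np.float32(1.1827241), np.float32(1.1796619)]
105 [np.float32(1.1439282), np.float32(1.1443942)]
135 [np.float32(1.1127492), np.float32(1.1118366)]
165 [np.float32(1.0795513), np.float32(1.0794098)]
185 [np.float32(1.0678357), np.float32(1.0667104)]
```

View pics/s3.png

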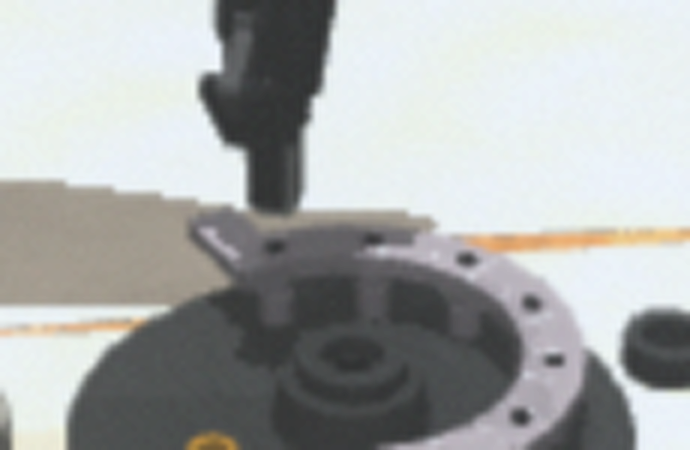

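The fingertip is at crop (275,213) and hole 1 at (275,245), so the tip really is above the face or offset from it. I'll measure the tip from depth.

```bash
python3 - <<'E'
import pickle
from h import *
from cell import sense,get_image
d=pickle.load(open("d3.pkl","rb"));im=d["side"];K=im["camera_matrix"]
def w(im,u,v):
    z=im["depth"][v,u];n=cv2.undistortPoints(np.float64([[[u,v]]]),im["camera_matrix"],im["distortion"])[0,0]
    return (im["R"].T@(np.array([n[0]*z,n[1]*z,z])-im["t"])).round(4)
print("expected tip px",proj(im,sense()["eef_pos"]),"hole1",proj(im,[*arc(0),.05]))
for v in range(188,208,1):
    print(v,[w(im,u,v).tolist() for u in(299,302,304)],im["pixels"][v,301].tolist())
s=get_image("top");print("top exp",proj(s,sense()["eef_pos"]));cv2.imwrite("pics/top4.png",cv2.resize(s["pixels"][145:262,290:402,::-1],None,fx=5,fy=5,interpolation=cv2.INTER_CUBIC))
wi=d["wrist"];print("wrist exp tip",proj(wi,sense()["eef_pos"]),"holes",proj(wi,[[*arc(0),.05],[*arc(30),.05]]))
cv2.imwrite("pics/wrist4.png",wi["pixels"][:,:,::-1])
E
```

```text
expected tip px [[301.57883032 208.31428561]] hole1 [[301.55516855 206.73367125]]
188 [[0.5028, -0.023, 0.1307], [0.5109, -0.0146, 0.1255], [0.5168, -0.0039, 0.1192]] [32, 32, 33]
189 [[0.5035, -0.0112, 0.1211], [0.5109, -0.0143, 0.1225], [0.517, -0.0017, 0.115]] [31, 34, 33]
190 [[0.5031, -0.017, 0.1215], [0.5108, -0.0149, 0.1199], [0.5175, 0.0048, 0.1083]] [32, 33, 34]
191 [[0.5045, 0.0039, 0.1065], [0.5108, -0.0145, 0.1168], [0.5176, 0.0067, 0.1043]] [33, 33, 33]
192 [[0.5046, 0.0068, 0.1019], [0.5119, 0.0001, 0.1054], [0.5173, 0.0038, 0.103]] [33, 34, 34]
193 [[0.5045, 0.0063, 0.0992], [0.5119, 0.0006, 0.1021], [0.5174, 0.0053, 0.0991]] [33, 34, 34]
194 [[0.5047, 0.0096, 0.0943], [0.512, 0.0017, 0.0985], [0.5176, 0.0077, 0.0947]] [33, 34, 34]
195 [[0.5044, 0.0055, 0.0937], [0.5122, 0.0055, 0.0933], [0.5172, 0.0028, 0.0946]] [33, 34, 34]
196 [[0.5045, 0.0073, 0.0896], [0.512, 0.0032, 0.0916], [0.5174, 0.0055, 0.0899]] [32, 33, 33]
197 [[0.5045, 0.0076, 0.0864], [0.5119, 0.0017, 0.0895], [0.5176, 0.0084, 0.0852]] [31, 33, 33]
198 [[0.5043, 0.0059, 0.0844], [0.5116, -0.002, 0.0887],
[... 342 characters left out ...]
5, -0.0006], [0.5207, 0.1222, 0.0007], [0.5262, 0.1177, 0.0031]] [93, 89, 83]
203 [[0.5114, 0.114, 0.0028], [0.5199, 0.1117, 0.0037], [0.5259, 0.1139, 0.002]] [97, 94, 86]
204 [[0.5111, 0.1108, 0.0014], [0.5136, 0.0278, 0.0521], [0.5194, 0.0326, 0.0488]] [82, 79, 75]
205 [[0.5053, 0.0249, 0.0512], [0.5135, 0.0259, 0.0501], [0.5188, 0.0257, 0.0499]] [68, 68, 69]
206 [[0.5052, 0.0232, 0.0491], [0.5129, 0.0182, 0.0517], [0.5185, 0.0212, 0.0496]] [45, 45, 47]
207 [[0.5046, 0.0147, 0.0513], [0.5126, 0.0153, 0.0504], [0.5181, 0.017, 0.049]] [35, 37, 37]
top exp [[317.83092457 217.35760176]]
wrist exp tip [[321.44221069 232.86529668]] holes [[321.46124232 236.41596923]
 [350.22453953 293.20073968]]
```

View pics/wrist4.png

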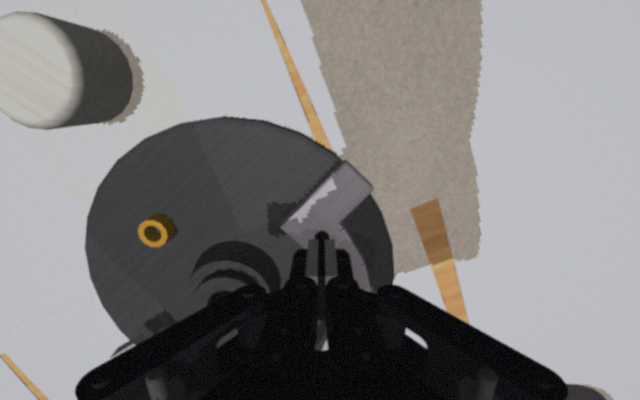

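The wrist view puts hole 1 at (322,236), exactly as predicted, so arm pose and xy are right. Depth puts the true end of the closed fingers near z = 0.070 with the TCP reported at 0.045. The tip therefore ends about 22–25 mm above the nominal TCP, so contact should come at TCP z ≈ 0.026–0.028. I'll go on force-guarded with averaged readings.

```bash
cat >> h.py <<'E'
from cell import *
def F(n=8):
    a=[]
    for _ in range(n): hold(.02);a.append(sense()["force"].copy())
    return np.mean(a,0),np.std(a,0)
E
python3 - <<'E'
from h import *
p=arc(0)
movel([*p,.034],v=.04,f_stop=6);f0,sd=F(15);np.save("f0.npy",f0);print("f0",f0.round(2),sd.round(2),sense()["eef_pos"])
hit=None
for z in np.arange(.033,.0165,-.001):
    st=movel([*p,z],v=.01,f_stop=7);f=F()[0]-f0
    print(round(z,4),st,sense()["eef_pos"][2].round(4),f.round(2))
    if f[2]>1.3 and hit is None:hit=z
    if f[2]>3.2 or (hit and hit-z>.0025) or st:break
print(sense()["clock"])
E
```

```text
f0 [-0.04 -0.13 -0.06] [0.46 0.54 0.57] [0.51183368 0.01738883 0.03417107]
0.033 False 0.033 [0.22 0.07 0.13]
0.032 False 0.032 [ 0.05  0.12 -0.19]
0.031 False 0.031 [-0.11 -0.03  0.02]
0.03 False 0.03 [0.04 0.01 0.19]
0.029 False 0.029 [-0.15  0.13 -0.04]
0.028 False 0.028 [ 0.11  0.15 -0.12]
0.027 False 0.027 [ 0.13  0.15 -0.01]
0.026 False 0.026 [-0.03  0.08  0.08]
0.025 False 0.025 [ 0.17  0.19 -0.08]
0.024 False 0.0241 [ 0.27 -0.06  0.55]
0.023 False 0.0232 [-0.22  0.09  2.48]
0.022 False 0.0221 [-0.09  0.16  3.07]
0.021 False 0.0211 [0.12 0.29 3.79]
14.5917
```

Contact came at TCP z ≈ 0.024. At 0.021 the ring is about 3 mm down, and the force (3.8 N) agrees. I'll go to about 4.5 mm and make the stroke.

```bash
python3 - <<'E'
from h import *
f0=np.load("f0.npy");z=.0195
movel([*arc(0),z],v=.01);print("start",(F()[0]-f0).round(2))
for a in range(10,181,10):
    if movel([*arc(a),z],v=.04,f_stop=15):print("STOP",a,sense()["force"]);break
    f=F(5)[0]-f0;e=sense()["eef_pos"]
    print(a,e.round(4),f.round(2))
    if f[2]<3.3:z-=.0005
    if f[2]>6:z-=-.0005
print(sense()["clock"])
E
```

```text
start [ 0.26 -0.08  4.26]
10 [0.5266 0.0209 0.0196] [-1.64  0.35  4.19]
20 [0.5423 0.0213 0.02  ] [-0.65  0.23  4.26]
30 [0.5565 0.0193 0.0198] [-0.77 -0.18  4.19]
40 [0.5709 0.0147 0.0199] [-0.54 -0.22  4.55]
50 [0.5838 0.0078 0.0198] [-0.26 -0.17  4.41]
60 [ 0.5956 -0.0014  0.0198] [-0.63  0.69  4.46]
70 [ 0.6054 -0.0123  0.0197] [-0.68  0.63  4.5 ]
80 [ 0.6133 -0.0249  0.0197] [-0.62  0.62  4.27]
90 [ 0.6189 -0.0386  0.0197] [-0.27  0.61  4.56]
100 [ 0.6219 -0.0531  0.0196] [-0.1   0.2   4.73]
110 [ 0.6224 -0.0679  0.0196] [-0.1   0.26  4.54]
120 [ 0.6204 -0.0826  0.0195] [0.53 0.39 4.7 ]
130 [ 0.6158 -0.0967  0.0195] [0.71 0.36 4.29]
140 [ 0.6089 -0.1098  0.0195] [0.22 0.44 4.25]
150 [ 0.5997 -0.1215  0.0194] [0.55 0.47 4.51]
160 [ 0.5887 -0.1314  0.0194] [0.64 0.31 4.41]
170 [ 0.5761 -0.1393  0.0193] [0.68 0.22 4.63]
180 [ 0.5623 -0.1448  0.0193] [ 0.78 -0.09  4.59]
25.825
```

The force stayed at 4.2–4.7 N for the whole stroke, which means the ring was about 5 mm down throughout. Now I'll lift straight off and check.

```bash
python3 - <<'E'
from h import *
import pickle
movel([*arc(180),.20],v=.1);hold(.3)
print((F()[0]-np.load("f0.npy")).round(2))
d={n:get_image(n) for n in("top","side")};o=pickle.load(open("d.pkl","rb"))
for n in d:
    a=o[n]["pixels"];b=d[n]["pixels"]
    u0,v0=((290,145) if n=="top" else (225,165))
    A=[cv2.resize(x[v0:v0+125,u0:u0+125,::-1],None,fx=3,fy=3) for x in(a,b)]
    d[n]["c"]=np.hstack(A)
cv2.imwrite("pics/end.png",cv2.resize(np.vstack([d["top"]["c"],d["side"]["c"]]),(600,600)))
im=d["side"]
for k in(15,45,75,105):
    u,v=proj(im,[*arc(k),.05])[0].round().astype(int)
    print(k,[float(np.median(x["depth"][v-1:v+2,u-1:u+2]).round(4)) for x in(o["side"],im)])
print(sense()["clock"])
E
```

```text
[0.16 0.13 0.24]
15 [1.2072999477386475, 1.2060999870300293]
45 [1.2051000595092773, 1.2003999948501587]
75 [1.1827000379562378, 1.1819000244140625]
105 [1.1439000368118286, 1.1461000442504883]
28.3167
```

View pics/end.png

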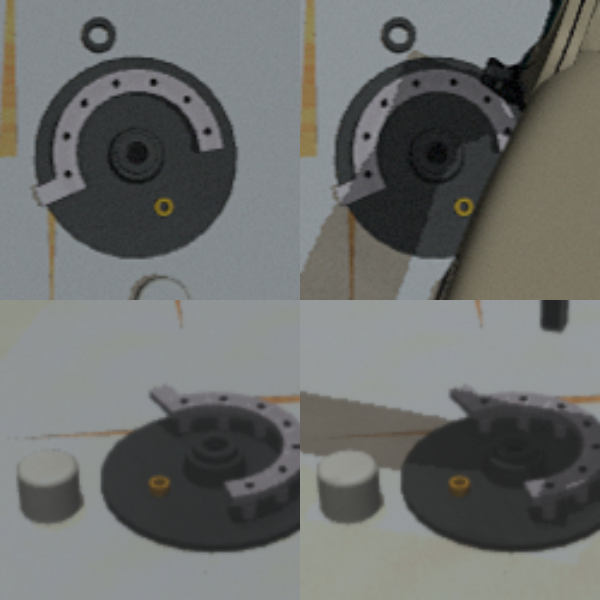

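The before and after views match: clutch, bush at (459,483), bearing, piston and spacer are unmoved, the ring is back up, and the tool is clear. Handing in.

```bash
python3 -c "
from cell import *
close_job()"
```

```text
the job is handed in; nothing more can be done
```

I ran the closed fingertips round the ring from hole 1 to hole 7 in one stroke, lifted off and handed the job in; no verdict is reported. The clock read 28.3 s at the last check before that.

- **Finding the ring:** I located the seven holes in the top and side views. The fit gave a radius of 85 mm and a face height of about 50 mm, and the wrist view confirmed the positions to within a pixel or so.
- **The stroke:** The vertical force stayed at 4.2–4.7 N at every check (each 10° of arc), so the ring was about 4.5–5.5 mm down throughout. That is well clear of both lift-off and the stops.
- **After lifting:** The force was back to about zero. The before and after pictures show the ring up and the clutch, bearing, bush, piston and spacer unmoved. I did not compare the spanner and sleeve afterwards; the arm went nowhere near the sleeve and stayed about 0.2 m up on the approach past the spanner.
- **Disagreements:**
  - The closed fingertips ended about 25 mm short of the reported TCP. Contact came at TCP z ≈ 0.024 instead of 0.050, so I used the measured contact height and the force.
  - Side-camera depth readings at the ring scattered by up to 5 mm, so they don't confirm the ring's height to 1 mm. That it is back up rests on the pictures and the force.

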